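Lock the shaker's hold-down bar with its R-clip

ROBOT

A 6-joint arm with a two-finger parallel gripper is mounted at the origin on a cart in front of the work surface, level with it; the furniture and walls round the work are solid. World frame = base frame: x ahead of the robot, y to its left, z up, the work surface at z = 0. Lengths are in m, angles in rad, forces in N, time in s.
With the tool pointing down it reaches from about 0.35 to 0.975 m from the base axis. Payload 4.9 kg.
Tool frame: the origin (TCP) lies on the centre line of the jaws, within the pads' length; the fingertips stand 14 mm ahead of it and the grasp point (between the pads) lies 5 mm behind it (manip.nose_length is the distance from the TCP to the fingertips, in m); z points along the fingers, y is the line along which they close (so a half turn about z gives the same grasp; the last joint's range is limited). The gripper opens to 85 mm and grips with 20 to 120 N. Pads are 22 mm wide; open, the fingers measure 114 mm over their backs; the gripper's body (76 mm by 85 mm) begins 54 mm behind the grasp point. The pads swing forward as they close: fully open they stand 13 mm farther back than shut.
Start: joints at [-1.314, 0.053, 1.613, -0, 1.476, -0.119], TCP at [0.229, -0.581, 0.245] pointing down, gripper open.
Joint ranges: [-3.01, 3.01], [-1.01, 2.22], [0.06, 2.58], [-1.02, 4.17], [0.09, 2.62], [-3.14, 3.14]. Speed limits (rad/s): [2.57, 2.57, 3.14, 3.14, 3.14, 3.14].

INTERFACE

Orientations are given as a unit quaternion [w, x, y, z].
In Python, from plant import manip, imaging gives the robot as it stands.
- The arm moves only by the tool play_rows, never from a script. Its argument "commands" is a list of rows, each a list of 6 numbers: the shift along the tool's x, y, z in mm, then the turn, a rotation vector about the tool's x, y, z in degrees. A call has 1 to 5 rows; each row shifts and turns the commanded pose from where the row before left it, along the tool's axes as they then stand; what a row does not reach is not made up. A row lasts 1/12 s, in which the tool goes at most 41.7 mm and 7.16 degrees, less where a joint would pass 70% of its speed; a pose out of reach is approached as far as the arm can. A call is refused whole if a number of a shift passes 41.7 or a number of a turn 7.16, either way. A call with a gripper value outside its range is refused whole. "hand" is the finger opening in mm, from 0 to 85.4, set as the call begins (left out, the last holds). The fingers move at their own pace and stop on an object; the grip force is fixed at half the most. Time passes only in rows, so rows that do not move let the fingers close. It gives the time, the measured TCP pose, the force, the opening and the grip force at its end, in the units of the state.
- manip.state(): the state, without advancing time (a new reading comes with each control period).
- imaging.grab_frame(name): name is "scene" or "top"; returns a dict with "image" (480x640x3 uint8, red, green, blue), "fx", "fy", "cx", "cy" (pixels), "R" (3x3) and "t" (3): a world point X has camera coordinates R X + t. Camera axes: x right, y down, z forward; pixel columns grow to the right and rows downward; lengths in m; the calibration is good to about 2 mm. A picture is of the moment at which its call begins. There is no depth.
- manip.job_done(): hands the job in; it is judged then, once.
The state is a dict: "time": time; "joint_pos": joint angles; "joint_vel": joint speeds; "joint_efforts": joint torques, N m; "tool_pos": TCP position; "tool_rot": TCP orientation; "contact_force": force on the tool from outside, world axes, zero at the start; "ft_torque": the same for the moment, N m; "gripper_width": opening from 0.0 (shut) to 1.0 (fully open); "grasp_force": force on a finger pad.
Only numpy, scipy, OpenCV 4.12 (cv2) and the standard library are available. Lean on these libraries where they do the work, as an engineer would, in place of code of your own. Each camera call takes 0.05 s, during which the arm holds its last target. There are 200 camera calls.

TASK

The sample box on the shaker must be secured. Swing the raised hold-down bar fully down over the box so that its forked end drops round the upright post, then push the R-clip along its guide so that its straight leg goes right through the post's cross hole above the bar and its wavy bow springs over the post, clip fully home. Do not shift the box or disturb the things standing around.

Things in the scene. Friction and masses are not known exactly. Their poses are not given: they have to be found in the camera images.
- shaker: Shaker fixed to the worktop: white housing, square aluminium platform 240 x 240 mm with its top at z = 58 mm. Origin on the worktop under the middle of the lowered bar; housing spans x -165 to +75, y -120 to +120 mm. Own x points away from its front panel (knob, display), z up. The bar lies along y at x = 0, hinged at y = +90 mm between two steel cheeks (tops at z = 120 mm).
- cross_hole (a point): Centre of the cross hole (9 mm bore along the shaker's x) in the steel post: 120 mm above the worktop, at x = 0, y = -85 mm of the shaker. The post is upright, 20 mm thick, its top 17 mm above this point. Axes parallel to the shaker's.
- guide (a point): Middle of the clip guide's floor, in front of the post, 116 mm above the worktop: an aluminium channel along the shaker's x, 133 mm long (shaker x -163 to -30 mm), open at both ends, 32 mm wide inside (shaker y -111.5 to -79.5 mm) between low walls 6 mm high and 5 mm thick. Axes parallel to the shaker's.
- bar (a joint): Angle (rad) of the aluminium hold-down bar: 0 = fully down, level, on its stop just above the sample box; positive = raised (up to 1.2). Bar 10 mm thick, 30 mm wide, about 198 mm from hinge to fork tips (fork 54 mm wide, slot 26 mm, from 158 mm on). The stiff hinge holds it where it is left; a few newtons near its free end move it.
- bar_hinge (a point): The bar's hinge axis (parallel to the shaker's x), 110 mm above the worktop at the shaker's y = +90 mm, in mid-thickness of the bar. Axes turn with the bar: z is the normal of its upper face, the bar reaches out along -y.
- bar_press (a point): Point on the upper face of the bar on its centre line, 130 mm from the hinge, a good place to push the bar down; moves with the bar.
- clip: Loose R-clip, 102 mm long, lying flat in the guide: grey plastic grip with a straight steel leg (6 mm wire, narrower tip) and beside it, on the -y side, a wavy springy bow (6 mm wire). Origin on the leg's axis at mid-length of the grip, 4 mm above its underside; x along the leg, z up. Grip spans x -12 to +12, y -25 to +4, z -4 to +20 mm; the leg ends at x = +90 mm.
- clip_bump (a point): Inward bump of the clip's bow, 58 mm ahead of the clip's origin; it must ride over the post (10 to 18 N of push at the grip), then the clip snaps on. A plastic nose round the leg, ending at x = +33.5 mm, stops against the post: fully home the clip's origin is 43 to 46 mm in front of the centre of the cross hole. Pushed in too early, the leg blocks the bar's way down.
- clip_push (a point): Middle of the flat rear face of the clip's grip, where it can be pushed: 12 mm behind the clip's origin, 12 mm above the leg's axis and 16 mm above the floor of the guide.
- clip_bow (a joint): Outward deflection (rad) of the clip's bow about the spring in its grip: 0 = relaxed, about 0.05 to 0.1 while the bump rides over the post, 0 again once sprung over.
- sample_box: White lidded sample box, 73 x 96 x 45 mm, loose on the middle of the shaker's platform under the bar; origin at the centre of its underside. To stay where it is.
- flask: Small conical glass flask, 45 mm across and 62 mm high, standing on the worktop to the left; origin at the centre of its underside. Bystander.
- bottle: Laboratory bottle with blue screw cap, 57 mm across and 101 mm high, standing on the worktop to the right; origin at the centre of its underside. Bystander.
- timer: Flat bench timer with three keys, 62 x 62 x 18 mm, lying on the worktop to the right; origin at the centre of its underside. Bystander.
- petri: Closed petri dish, 60 mm across, 15 mm high, lying on the worktop to the left; origin at the centre of its underside. Bystander.
Things that resemble listed ones, but are neither listed nor needed, are in the scene too. There is more than one size of the clip; the job needs the smallest.

How it is judged:
On the way, in this order (a step that is already met when the one before it is completed fails the run):
1. the bar is fully down, the clip not yet home (value of joint bar below 0.05 rad and x of clip in the frame of cross_hole below -0.07 m), for 0.2 s.
2. the clip is home and its bow has sprung over the post (x of clip in the frame of cross_hole above -0.049 m and value of joint clip_bow below 0.04 rad and horizontal distance between clip and cross_hole below 0.05 m), for 0.2 s.
At the end, for the whole second after the job is handed in: The bar is down (within 0.05 rad of level) and the clip is at rest fully home in the post: its origin 38 to 49 mm in front of the cross hole's centre, within 6 mm sideways and 8 mm in height, its leg along the hole within 0.15 rad, and its bow relaxed again (within 0.04 rad) (value of joint bar below 0.05 rad and x of clip in the frame of cross_hole between -0.049 and -0.038 m and y of clip in the frame of cross_hole between -0.006 and 0.006 m and z of clip in the frame of cross_hole between -0.008 and 0.008 m and angle between the x axis of clip and the x axis of shaker, either way round below 0.15 rad and value of joint clip_bow below 0.04 rad and linear speed of clip below 0.02 m/s); the robot touches nothing.
It fails at once if the sample box is shifted by more than 15 mm (distance of sample_box from where it was at the start of the episode above 0.015 m).
It fails at once if a bystander is shifted by more than 25 mm (distance of any of flask, bottle, timer, petri from where it was at the start of the episode above 0.025 m).
It also fails if it takes over 42 s, if anything falls off the work surface, if the arm or the gripper's body presses on something with over 40 N, if the wrist force passes 120 N, or if a joint passes its speed limit or range.

## Working session

There is one attempt and no reset: what is moved stays moved. The work goes in short steps, Python scripts to look and compute and a tool call to move; the robot and the scene stay as the last step left them, time stands still between calls to the robot, and variables do not carry over. Pictures are saved under pics/ and viewed, at most 10 in all, crops included, and the job is handed in when it is done.

Besides the shell and the picture viewer there is one more tool, called after "Call:" as name(argument=value, ...), one argument or row to a line, values as JSON. play_rows: Moves the arm, as the interface text tells. Its arguments: {"type":"object","properties":{"commands":{"type":"array","items":{"type":"array","items":{"type":"number"}}},"hand":{"type":"number"}},"required":["commands"]}

```bash
ls; mkdir -p pics; python3 - <<'E'
from plant import manip, imaging
import cv2,numpy as np
for n in("scene","top"):
    f=imaging.grab_frame(n); cv2.imwrite(f"pics/{n}0.png",f["image"][:,:,::-1])
    print(n,f["fx"],f["fy"],f["cx"],f["cy"],np.round(f["R"],4).tolist(),f["t"])
print(manip.state(), manip.nose_length)
E
```

```text
pics
scene 467.3378845649931 467.3378845649931 318.7576430637618 235.38186432266693 [[-0.8281, -0.5603, 0.0172], [-0.3094, 0.4313, -0.8475], [0.4675, -0.7071, -0.5305]] [0.46247073 0.2384369  1.30099332]
top 502.2343872193634 502.2343872193634 312.349829826958 239.98312649165274 [[0.0187, -0.9997, 0.0173], [-0.9909, -0.0208, -0.1328], [0.1331, -0.0146, -0.991]] [0.03345268 0.52324476 1.29301085]
{'time': 0.1, 'joint_pos': array([-1.31397174e+00,  5.33170471e-02,  1.61416843e+00,  2.13244068e-06,
        1.47599246e+00, -1.18980875e-01]), 'joint_vel': array([ 0.00201062, -0.00082136, -0.00332641, -0.00104906,  0.00040442,
        0.000349  ]), 'joint_efforts': array([ 2.61994119e-04, -3.94903815e+01, -3.71362960e+01, -9.68148152e-05,
        3.89641980e-03, -7.90967334e-06]), 'tool_pos': array([ 0.2292625 , -0.58085164,  0.24416267]), 'tool_rot': array([-9.40473715e-04,  9.82397746e-01,  1.86798770e-01, -6.38581617e-05]), 'contact_force': array([ 0.1480568 , -0.03650257, -0.73713489]), 'ft_torque': array([ 0.00308048, -0.00095169, -0.0407271 ]), 'grasp_force': 0.0, 'gripper_width': 1.0053285227159534} 0.014
```

View pics/scene0.png

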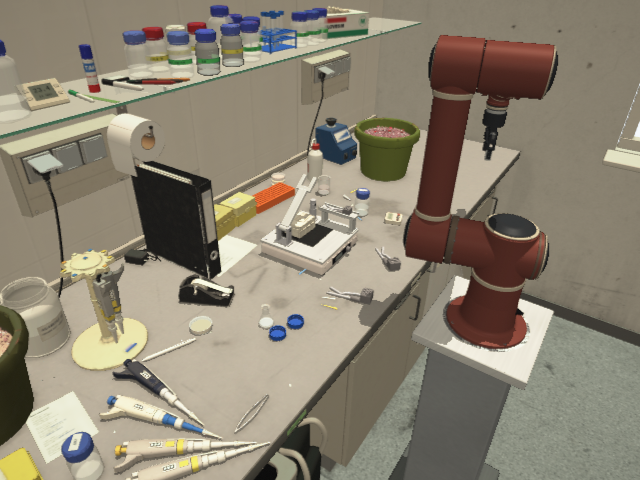

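View pics/top0.png

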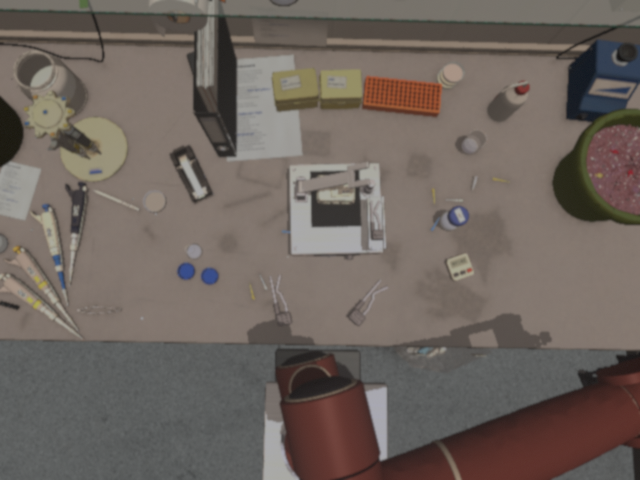

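```bash
python3 - <<'E'
import cv2,numpy as np
a=cv2.imread("pics/scene0.png")[165:280,250:370]; b=cv2.imread("pics/top0.png")[155:265,280:395]
a=cv2.resize(a,(400,400),interpolation=cv2.INTER_CUBIC); b=cv2.resize(b,(400,400),interpolation=cv2.INTER_CUBIC)
cv2.imwrite("pics/crop1.png",np.hstack([a,b]))
E
```

```text
(no output)
```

View pics/crop1.png

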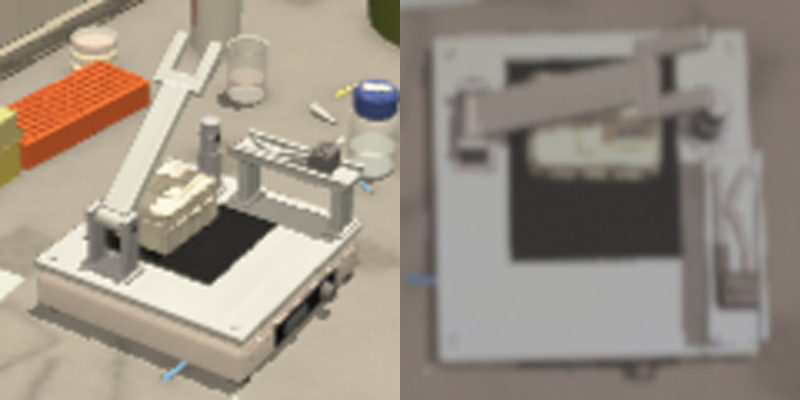

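```bash
cat > h.py <<'E'
import numpy as np, cv2
from plant import manip, imaging
C={"scene":0,"top":0}
def cam(n):
    f=imaging.grab_frame(n); return f
def ray(f,uv,z):
    R,t=np.array(f["R"]),np.array(f["t"]); c=-R.T@t
    d=R.T@np.array([(uv[0]-f["cx"])/f["fx"],(uv[1]-f["cy"])/f["fy"],1]); return c+d*(z-c[2])/d[2]
def tri(fs,uvs):
    A=[];b=[]
    for f,uv in zip(fs,uvs):
        R,t=np.array(f["R"]),np.array(f["t"]); c=-R.T@t
        d=R.T@np.array([(uv[0]-f["cx"])/f["fx"],(uv[1]-f["cy"])/f["fy"],1]); d/=np.linalg.norm(d)
        P=np.eye(3)-np.outer(d,d); A.append(P); b.append(P@c)
    x=np.linalg.lstsq(np.vstack(A),np.hstack(b),rcond=None)[0]; return x
def proj(f,X):
    p=np.array(f["R"])@X+f["t"]; return f["fx"]*p[0]/p[2]+f["cx"],f["fy"]*p[1]/p[2]+f["cy"]
E
python3 - <<'E'
from h import *
s,t=cam("scene"),cam("top")
np.set_printoptions(precision=4,suppress=True)
for uv in [(289.5,163.8),(379.2,163.8),(290.6,254),(384.9,251.8)]: print(ray(t,uv,.058))
# scene platform corners
for xy in [(38,262),(240,370),(362,225)]:
    print("s",ray(s,(250+xy[0]*.3,165+xy[1]*.2875),.058))
print("post",ray(s,(312.7,200.1),.137),ray(t,(368.5,186.6),.137),tri([s,t],[(312.7,200.1),(368.5,186.6)]))
# grip top centre (z=.136): 
print("grip",ray(s,(250+324*.3,165+148*.2875),.136),ray(t,(378,233.5),.136))
E
```

```text
[0.7216 0.1085 0.058 ]
[ 0.7272 -0.1296  0.058 ]
[0.4816 0.0997 0.058 ]
[ 0.4924 -0.1446  0.058 ]
s [0.7119 0.1093 0.058 ]
s [0.456 0.136 0.058]
s [ 0.4868 -0.1346  0.058 ]
post [ 0.6516 -0.0964  0.137 ] [ 0.6451 -0.0913  0.137 ] [ 0.6454 -0.09    0.1413]
grip [ 0.5289 -0.1219  0.136 ] [ 0.5283 -0.1152  0.136 ]
```

```bash
python3 - <<'E'
from h import *
s,t=cam("scene"),cam("top")
np.set_printoptions(precision=4,suppress=True)
S=lambda x,y:(250+x*.3,165+y*.2875)
T=lambda x,y:(280+(x-400)*.2875,155+y*.275)
a=tri([s,t],[S(180,38),T(707,35)]);b=tri([s,t],[S(216,45),T(722,95)]);print(a,b)
hz=tri([s,t],[S(112,208),T(468,118)]);print("cheek",hz)
yaw=np.radians(2.3);M=np.array([[np.cos(yaw),-np.sin(yaw)],[np.sin(yaw),np.cos(yaw)]])
O=np.array([.6495,-.0135])
L=lambda P:M.T@(P[:2]-O)
m=(a+b)/2;print("mid local",L(m),m[2],"ang",np.arctan2(m[2]-.11,.09-L(m)[1]))
print(L(hz))
# platform white mask edges
for n,f in(("top",t),("scene",s)):
    print(n,[ (X,np.round(proj(f,np.r_[O+M@np.array(X[:2]),X[2]]),1)) for X in [(.075,.12,.058),(.075,-.12,.058),(-.165,.12,.058),(-.165,-.12,.058),(0,-.085,.137),(-.163,-.1115,.122),(-.163,-.0795,.122),(-.03,-.1115,.122),(-.03,-.0795,.122)]])
E
```

```text
[ 0.6751 -0.0787  0.2276] [ 0.6372 -0.0885  0.2269]
cheek [0.6414 0.0796 0.1271]
mid local [ 0.0038 -0.0703] 0.22722544664165611 ang 0.6312866212954693
[-0.0043  0.0933]
top [((0.075, 0.12, 0.058), array([289.1, 164.5])), ((0.075, -0.12, 0.058), array([379.5, 163.1])), ((-0.165, 0.12, 0.058), array([290.6, 254.7])), ((-0.165, -0.12, 0.058), array([383.1, 252.9])), ((0, -0.085, 0.137), array([371.4, 183.6])), ((-0.163, -0.1115, 0.122), array([383.7, 249.4])), ((-0.163, -0.0795, 0.122), array([370.8, 249.6])), ((-0.03, -0.1115, 0.122), array([381.6, 196.6])), ((-0.03, -0.0795, 0.122), array([368.8, 196.8]))]
scene [((0.075, 0.12, 0.058), array([259.5, 239.6])), ((0.075, -0.12, 0.058), array([300.3, 210. ])), ((-0.165, 0.12, 0.058), array([322.1, 262.9])), ((-0.165, -0.12, 0.058), array([358.7, 228.8])), ((0, -0.085, 0.137), array([312.7, 199.8])), ((-0.163, -0.1115, 0.122), array([358.2, 213.3])), ((-0.163, -0.0795, 0.122), array([353.7, 217.3])), ((-0.03, -0.1115, 0.122), array([324.1, 202.9])), ((-0.03, -0.0795, 0.122), array([319.2, 206.6]))]
```

Call:
play_rows(
  commands=[
    [0, 0, -25, 0, 0, 6.4],
    [0, 0, -25, 0, 0, 6.4],
    [0, 0, -25, 0, 0, 6.4],
    [0, 0, -25, 0, 0, 0],
    [0, 0, 0, 0, 0, 0],
  ],
  hand=0,
)

```text
time: 0.72
tool_pos: [0.2299, -0.5832, 0.3525]
tool_rot: [0.005, 1.0, 0.02, 0.001]
contact_force: [0.5, 0.5, 0.8]
gripper_width: 0.3
grasp_force: 0.0
```

Call:
play_rows(
  commands=[
    [24, -30, 0, 0, 0, 0],
    [24, -30, 0, 0, 0, 0],
    [24, -30, 0, 0, 0, 0],
    [24, -30, 0, 0, 0, 0],
    [24, -30, 0, 0, 0, 0],
  ],
)

```text
time: 1.13
tool_pos: [0.3438, -0.425, 0.3445]
tool_rot: [-0.0, 1.0, 0.02, -0.0]
contact_force: [0.9, 0.6, 0.9]
gripper_width: -0.002
grasp_force: 0.0
```

Call:
play_rows(
  commands=[
    [24, -30, 0, 0, 0, 0],
    [24, -30, 0, 0, 0, 0],
    [24, -30, 0, 0, 0, 0],
    [24, -30, 0, 0, 0, 0],
    [24, -30, 0, 0, 0, 0],
  ],
)

```text
time: 1.55
tool_pos: [0.4576, -0.27, 0.3447]
tool_rot: [-0.0, 1.0, 0.02, -0.0]
contact_force: [0.2, -0.7, 0.3]
gripper_width: -0.002
grasp_force: 0.0
```

Call:
play_rows(
  commands=[
    [24, -30, 0, 0, 0, 0],
    [24, -30, 0, 0, 0, 0],
    [24, -30, 0, 0, 0, 0],
    [24, -30, 0, 0, 0, 0],
    [24, -30, 0, 0, 0, 0],
  ],
)

```text
time: 1.97
tool_pos: [0.5714, -0.1152, 0.3446]
tool_rot: [-0.0, 1.0, 0.021, -0.0]
contact_force: [0.2, -0.9, -0.3]
gripper_width: -0.003
grasp_force: 0.0
```

Call:
play_rows(
  commands=[
    [24, -30, 0, 0, 0, 0],
    [24, -30, 0, 0, 0, 0],
    [24, -30, 0, 0, 0, 0],
    [0, 0, 0, 0, 0, 0],
    [0, 0, 0, 0, 0, 0],
  ],
)

```text
time: 2.38
tool_pos: [0.6395, -0.0225, 0.3438]
tool_rot: [-0.0, 1.0, 0.022, -0.001]
contact_force: [-0.8, -0.4, 0.6]
gripper_width: -0.004
grasp_force: 0.0
```

```bash
cat >> h.py <<'E'
yaw=np.radians(2.3);M=np.array([[np.cos(yaw),-np.sin(yaw)],[np.sin(yaw),np.cos(yaw)]])
O=np.array([.6495,-.0135])
def loc():
    s=manip.state();p=s["tool_pos"];l=M.T@(p[:2]-O)
    from scipy.spatial.transform import Rotation as Ro
    q=s["tool_rot"];E=Ro.from_quat([q[1],q[2],q[3],q[0]]).as_matrix()
    print("t",round(s["time"],2),"local mm",np.round(1000*np.r_[l,p[2]],1),"toolx",E[:,0].round(3),"toolz",E[:,2].round(3),"F",s["contact_force"].round(1))
E
python3 -c "
from h import *
loc()"
```

```text
t 2.38 local mm [-10.4  -8.5 343.8] toolx [ 0.999  0.044 -0.002] toolz [-0.002  0.    -1.   ] F [-0.8 -0.4  0.6]
```

Call:
play_rows(
  commands=[
    [10, -13, 0, 0, 0, 0],
    [0, 0, 40, 0, 0, 0],
    [0, 0, 40, 0, 0, 0],
    [0, 0, 30, 0, 0, 0],
    [0, 0, 0, 0, 0, 0],
  ],
)

```text
time: 2.8
tool_pos: [0.6441, -0.011, 0.226]
tool_rot: [-0.001, 1.0, 0.02, -0.007]
contact_force: [-0.6, 0.5, -1.8]
gripper_width: -0.002
grasp_force: 0.0
```

```bash
python3 - <<'E'
from h import *
loc()
a=cam("scene")["image"][140:260,240:390,::-1]; b=cam("top")["image"][145:265,270:400,::-1]
a=cv2.resize(a,(400,400),interpolation=cv2.INTER_CUBIC); b=cv2.resize(b,(400,400),interpolation=cv2.INTER_CUBIC)
cv2.imwrite("pics/crop2.png",np.hstack([a,b]))
E
```

```text
t 2.8 local mm [ -5.3   2.8 226. ] toolx [ 0.999  0.039 -0.014] toolz [-0.014  0.002 -1.   ] F [-0.6  0.5 -1.8]
```

View pics/crop2.png

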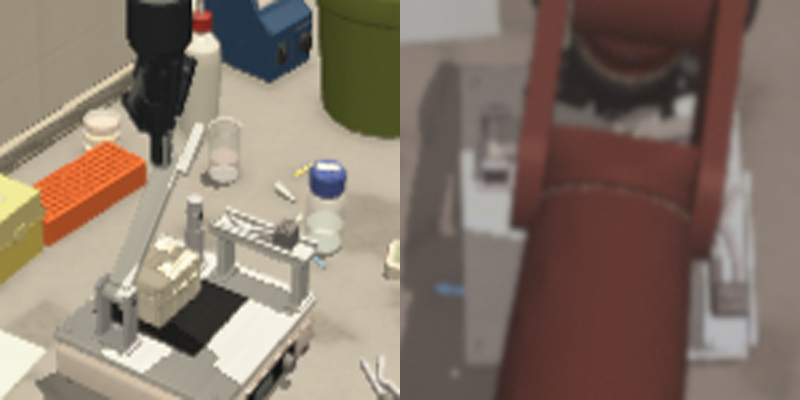

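Call:
play_rows(
  commands=[
    [3, 0, 10, 0, 0, 0],
    [0, 0, 10, 0, 0, 0],
    [0, 4, 6, 0, 0, 0],
    [0, 4, 6, 0, 0, 0],
    [0, 4, 6, 0, 0, 0],
  ],
)

```text
time: 3.32
tool_pos: [0.6524, -0.0232, 0.1976]
tool_rot: [0.0, 1.0, 0.02, 0.001]
contact_force: [-0.3, -0.2, 0.3]
gripper_width: 0.0
grasp_force: 0.3
```

Call:
play_rows(
  commands=[
    [0, 4, 7, 0, 0, 0],
    [0, 2, 7, 0, 0, 0],
    [0, 2, 7, 0, 0, 0],
    [0, 2, 7, 0, 0, 0],
    [0, 2, 7, 0, 0, 0],
  ],
)

```text
time: 3.73
tool_pos: [0.6524, -0.0349, 0.1614]
tool_rot: [-0.0, 1.0, 0.02, -0.0]
contact_force: [-0.4, -1.1, 0.9]
gripper_width: -0.0
grasp_force: 0.3
```

```bash
python3 -c "
from h import *
loc()"
```

```text
t 3.73 local mm [  2.  -21.5 161.4] toolx [ 0.999  0.041 -0.   ] toolz [-0.  0. -1.] F [-0.4 -1.1  0.9]
```

Call:
play_rows(
  commands=[
    [0, 2, 7, 0, 0, 0],
    [0, 2, 7, 0, 0, 0],
    [0, 1, 7, 0, 0, 0],
    [0, 1, 6, 0, 0, 0],
    [0, 0, 0, 0, 0, 0],
  ],
)

```text
time: 4.15
tool_pos: [0.6517, -0.0407, 0.1332]
tool_rot: [-0.0, 1.0, 0.02, -0.002]
contact_force: [-0.1, -0.5, 0.5]
gripper_width: -0.001
grasp_force: 0.0
```

Call:
play_rows(
  commands=[
    [0, 0, 2, 0, 0, 0],
    [0, 0, 0, 0, 0, 0],
  ],
)

```text
time: 4.32
tool_pos: [0.6527, -0.0406, 0.1331]
tool_rot: [-0.0, 1.0, 0.02, -0.0]
contact_force: [-0.8, -0.7, 0.2]
gripper_width: 0.004
grasp_force: 0.0
```

```bash
python3 -c "
from h import *
loc()
a=cam('scene')['image'][140:260,240:390,::-1]
cv2.imwrite('pics/crop3.png',cv2.resize(a,(600,480),interpolation=cv2.INTER_CUBIC))"
```

```text
t 4.32 local mm [  2.1 -27.2 133.1] toolx [ 0.999  0.041 -0.   ] toolz [-0.  0. -1.] F [-0.8 -0.7  0.2]
```

View pics/crop3.png

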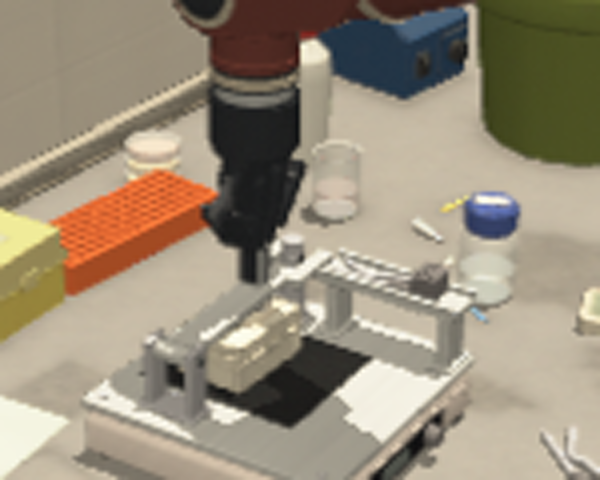

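Call:
play_rows(
  commands=[
    [0, 0, 3, 0, 0, 0],
    [0, 0, 2, 0, 0, 0],
    [0, 0, 0, 0, 0, 0],
  ],
)

```text
time: 4.62
tool_pos: [0.6532, -0.0407, 0.129]
tool_rot: [0.0, 1.0, 0.02, 0.001]
contact_force: [0.4, 0.4, 2.8]
gripper_width: 0.002
grasp_force: 1.6
```

Call:
play_rows(
  commands=[
    [0, 0, 2, 0, 0, 0],
    [0, 0, 1, 0, 0, 0],
    [0, 0, 0, 0, 0, 0],
  ],
)

```text
time: 4.87
tool_pos: [0.6534, -0.0408, 0.1289]
tool_rot: [0.0, 1.0, 0.02, 0.001]
contact_force: [-6.7, 0.7, 12.2]
gripper_width: 0.002
grasp_force: 6.8
```

Call:
play_rows(
  commands=[
    [0, 0, -40, 0, 0, 0],
    [0, 0, -40, 0, 0, 0],
    [-34, 14, 0, 0, 0, 0],
    [-34, 14, 0, 0, 0, 0],
    [-34, 14, 0, 0, 0, 0],
  ],
)

```text
time: 5.28
tool_pos: [0.552, -0.0871, 0.2064]
tool_rot: [0.0, 1.0, 0.021, 0.001]
contact_force: [0.2, -1.2, 0.2]
gripper_width: -0.0
grasp_force: 0.0
```

Call:
play_rows(
  commands=[
    [-34, 14, 0, 0, 0, 0],
    [-36, 12, 0, 0, 0, 0],
    [0, 0, 0, 0, 0, 0],
    [0, 0, 0, 0, 0, 0],
    [0, 0, 0, 0, 0, 0],
  ],
)

```text
time: 5.7
tool_pos: [0.4839, -0.1157, 0.2057]
tool_rot: [0.0, 1.0, 0.02, 0.001]
contact_force: [0.6, -0.3, -0.4]
gripper_width: 0.002
grasp_force: 0.0
```

```bash
python3 -c "
from h import *
loc()
s=cam('scene');t=cam('top')
for x in [(-.137,-.0955,.132),(-.125,-.0955,.14)]:
  print(proj(s,np.r_[O+M@np.array(x[:2]),x[2]]))
a=s['image'][170:250,280:390,::-1];b=t['image'][150:265,280:400,::-1]
cv2.imwrite('pics/crop4.png',np.hstack([cv2.resize(a,(500,400),interpolation=cv2.INTER_CUBIC),cv2.resize(b,(300,400),interpolation=cv2.INTER_CUBIC)]))"
```

```text
t 5.7 local mm [-169.5  -95.5  205.7] toolx [0.999 0.04  0.001] toolz [ 0.001 -0.    -1.   ] F [ 0.6 -0.3 -0.4]
(np.float64(349.20354943581225), np.float64(210.5367414641206))
(np.float64(346.1584131060916), np.float64(207.46143233755495))
```

View pics/crop4.png

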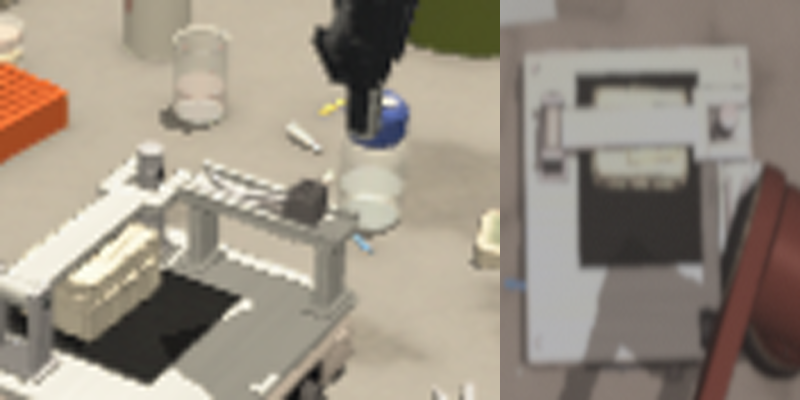

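Call:
play_rows(
  commands=[
    [0, 0, 33, 0, 0, 0],
    [0, 0, 33, 0, 0, 0],
    [0, 0, 0, 0, 0, 0],
    [10, 0, 0, 0, 0, 0],
    [5, 0, 0, 0, 0, 0],
  ],
)

```text
time: 6.22
tool_pos: [0.5008, -0.1151, 0.1408]
tool_rot: [0.0, 1.0, 0.021, 0.001]
contact_force: [0.2, -0.4, 0.8]
gripper_width: 0.001
grasp_force: 0.0
```

Call:
play_rows(
  commands=[
    [8, 0, 0, 0, 0, 0],
    [8, 0, 0, 0, 0, 0],
    [8, 0, 0, 0, 0, 0],
    [8, 0, 0, 0, 0, 0],
    [0, 0, 0, 0, 0, 0],
  ],
)

```text
time: 6.63
tool_pos: [0.5325, -0.1139, 0.1402]
tool_rot: [0.0, 1.0, 0.021, 0.001]
contact_force: [-0.7, 0.3, -0.2]
gripper_width: 0.002
grasp_force: 0.0
```

```bash
python3 -c "
from h import *
loc()"
```

```text
t 6.63 local mm [-121.   -95.6  140.2] toolx [0.999 0.041 0.002] toolz [ 0.002 -0.    -1.   ] F [-0.7  0.3 -0.2]
```

```bash
python3 -c "
from h import *
s=cam('scene')
a=s['image'][185:235,295:370,::-1]
cv2.imwrite('pics/crop5.png',cv2.resize(a,(750,500),interpolation=cv2.INTER_CUBIC))"
```

```text
(no output)
```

View pics/crop5.png

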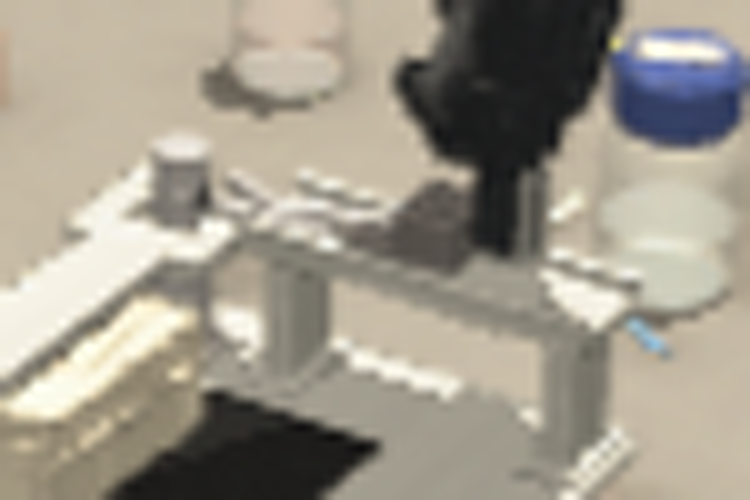

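The grip (crop 430,225) is pushed ahead of the fingers, and the leg reaches the post (crop 215,205). I'll keep pushing and watch the force.

Call:
play_rows(
  commands=[
    [6, 0, 0, 0, 0, 0],
    [6, 0, 0, 0, 0, 0],
    [5, 0, 0, 0, 0, 0],
    [0, 0, 0, 0, 0, 0],
  ],
)

```text
time: 7.02
tool_pos: [0.5484, -0.113, 0.1394]
tool_rot: [0.0, 1.0, 0.02, 0.0]
contact_force: [-0.1, -0.6, -0.2]
gripper_width: -0.001
grasp_force: 0.0
```

Call:
play_rows(
  commands=[
    [5, 0, 0, 0, 0, 0],
    [5, 0, 0, 0, 0, 0],
    [5, 0, 0, 0, 0, 0],
    [0, 0, 0, 0, 0, 0],
  ],
)

```text
time: 7.35
tool_pos: [0.5634, -0.1124, 0.1394]
tool_rot: [0.0, 1.0, 0.02, 0.0]
contact_force: [-0.3, -0.2, 0.0]
gripper_width: -0.001
grasp_force: 0.0
```

Call:
play_rows(
  commands=[
    [5, 0, 0, 0, 0, 0],
    [4, 0, 0, 0, 0, 0],
    [0, 0, 0, 0, 0, 0],
    [0, 0, 0, 0, 0, 0],
  ],
)

```text
time: 7.68
tool_pos: [0.5722, -0.1121, 0.1394]
tool_rot: [0.0, 1.0, 0.02, 0.001]
contact_force: [-0.5, -0.2, 0.2]
gripper_width: 0.002
grasp_force: 0.0
```

```bash
python3 -c "
from h import *
loc()"
```

```text
t 7.68 local mm [-81.2 -95.4 139.4] toolx [0.999 0.041 0.001] toolz [ 0.001 -0.    -1.   ] F [-0.5 -0.2  0.2]
```

Call:
play_rows(
  commands=[
    [3, 0, 0, 0, 0, 0],
    [3, 0, 0, 0, 0, 0],
    [0, 0, 0, 0, 0, 0],
  ],
)

```text
time: 7.93
tool_pos: [0.5784, -0.1118, 0.1395]
tool_rot: [0.0, 1.0, 0.02, 0.001]
contact_force: [-0.1, -0.4, 0.9]
gripper_width: -0.001
grasp_force: 0.0
```

Call:
play_rows(
  commands=[
    [3, 0, 0, 0, 0, 0],
    [0, 0, 0, 0, 0, 0],
  ],
)

```text
time: 8.1
tool_pos: [0.5812, -0.1117, 0.1395]
tool_rot: [0.0, 1.0, 0.02, 0.001]
contact_force: [0.5, -0.1, -0.9]
gripper_width: 0.001
grasp_force: 0.0
```

```bash
python3 -c "
from h import *
loc()
s=cam('scene');t=cam('top')
a=s['image'][185:235,295:355,::-1];b=t['image'][160:240,340:400,::-1]
cv2.imwrite('pics/crop6.png',np.hstack([cv2.resize(a,(480,400),interpolation=cv2.INTER_CUBIC),cv2.resize(b,(300,400),interpolation=cv2.INTER_CUBIC)]))"
```

```text
t 8.1 local mm [-72.2 -95.4 139.5] toolx [0.999 0.041 0.001] toolz [ 0.001 -0.    -1.   ] F [ 0.5 -0.1 -0.9]
```

View pics/crop6.png

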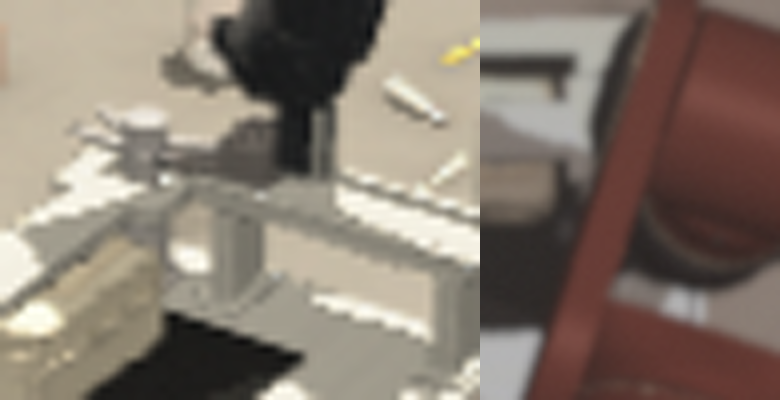

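Call:
play_rows(
  commands=[
    [3, 0, 0, 0, 0, 0],
    [0, 0, 0, 0, 0, 0],
  ],
)

```text
time: 8.37
tool_pos: [0.584, -0.1116, 0.1394]
tool_rot: [0.0, 1.0, 0.02, 0.0]
contact_force: [-0.2, 0.0, 0.4]
gripper_width: 0.004
grasp_force: 0.0
```

Call:
play_rows(
  commands=[
    [2, 0, 0, 0, 0, 0],
    [0, 0, 0, 0, 0, 0],
  ],
)

```text
time: 8.53
tool_pos: [0.5859, -0.1115, 0.1394]
tool_rot: [0.0, 1.0, 0.02, 0.0]
contact_force: [0.4, -0.2, -0.4]
gripper_width: 0.003
grasp_force: 0.0
```

Call:
play_rows(
  commands=[
    [2, 0, 0, 0, 0, 0],
    [0, 0, 0, 0, 0, 0],
  ],
)

```text
time: 8.7
tool_pos: [0.5878, -0.1114, 0.1393]
tool_rot: [0.0, 1.0, 0.02, 0.0]
contact_force: [-0.1, -0.0, -0.6]
gripper_width: -0.001
grasp_force: 0.0
```

Call:
play_rows(
  commands=[
    [2, 0, 0, 0, 0, 0],
    [0, 0, 0, 0, 0, 0],
  ],
)

```text
time: 8.87
tool_pos: [0.5889, -0.1116, 0.1391]
tool_rot: [0.0, 1.0, 0.02, -0.001]
contact_force: [-4.2, -1.4, 1.9]
gripper_width: 0.002
grasp_force: 2.1
```

Call:
play_rows(
  commands=[
    [2, 0, 0, 0, 0, 0],
    [0, 0, 0, 0, 0, 0],
  ],
)

```text
time: 9.03
tool_pos: [0.5893, -0.1118, 0.1388]
tool_rot: [0.0, 1.0, 0.02, -0.003]
contact_force: [-10.3, -2.6, 3.5]
gripper_width: -0.002
grasp_force: 5.0
```

```bash
python3 -c "
from h import *
loc()
s=cam('scene')
for x in [(-.032,-.0955,.14),(-.056,-.0955,.14),(-.056,-.081,.116),(-.032,-.081,.14),(-.056,-.081,.14)]:
  u=proj(s,np.r_[O+M@np.array(x[:2]),x[2]]); print(x,round((u[0]-300)*16),round((u[1]-190)*16))
a=s['image'][190:225,300:345,::-1]
cv2.imwrite('pics/crop7.png',cv2.resize(a,(720,560),interpolation=cv2.INTER_CUBIC))"
```

```text
t 9.03 local mm [-64.1 -95.9 138.8] toolx [ 0.999  0.041 -0.007] toolz [-0.007 -0.001 -1.   ] F [-10.3  -2.6   3.5]
(-0.032, -0.0955, 0.14) 357 164
(-0.056, -0.0955, 0.14) 453 193
(-0.056, -0.081, 0.116) 415 320
(-0.032, -0.081, 0.14) 321 190
(-0.056, -0.081, 0.14) 418 220
```

View pics/crop7.png

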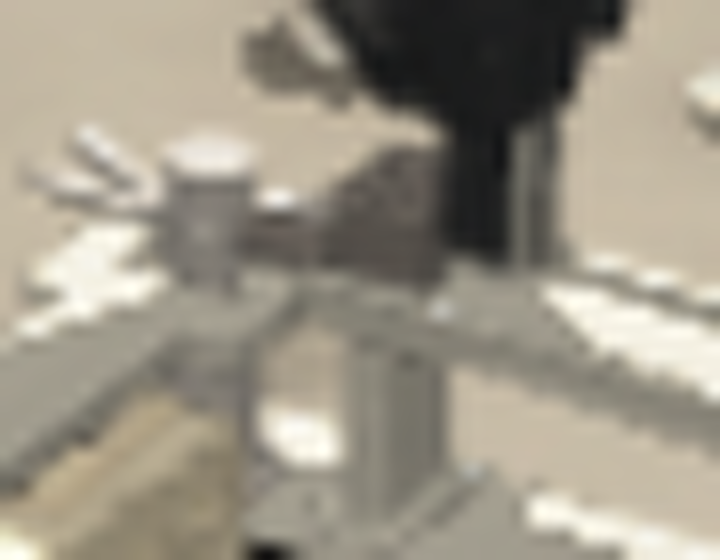

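Call:
play_rows(
  commands=[
    [2, 0, 0, 0, 0, 0],
    [0, 0, 0, 0, 0, 0],
  ],
)

```text
time: 9.25
tool_pos: [0.5898, -0.112, 0.1386]
tool_rot: [0.001, 1.0, 0.02, -0.006]
contact_force: [-16.0, -3.7, 7.9]
gripper_width: 0.003
grasp_force: 8.1
```

Call:
play_rows(
  commands=[
    [2, 0, 0, 0, 0, 0],
    [0, 0, 0, 0, 0, 0],
  ],
)

```text
time: 9.42
tool_pos: [0.5902, -0.1122, 0.1383]
tool_rot: [0.001, 1.0, 0.02, -0.008]
contact_force: [-21.2, -4.1, 9.1]
gripper_width: 0.004
grasp_force: 11.0
```

Call:
play_rows(
  commands=[
    [2, 0, 0, 0, 0, 0],
    [0, 0, 0, 0, 0, 0],
  ],
)

```text
time: 9.58
tool_pos: [0.5906, -0.1125, 0.1381]
tool_rot: [0.001, 1.0, 0.02, -0.01]
contact_force: [-27.6, -5.2, 13.8]
gripper_width: 0.002
grasp_force: 14.1
```

Call:
play_rows(
  commands=[
    [-10, 0, 0, 0, 0, 0],
    [-20, 0, 0, 0, 0, 0],
    [-20, 0, 0, 0, 0, 0],
    [0, 0, -40, 0, 0, 0],
    [0, 0, -40, 0, 0, 0],
  ],
)

```text
time: 10.0
tool_pos: [0.5434, -0.1116, 0.2142]
tool_rot: [-0.002, 1.0, 0.02, -0.005]
contact_force: [1.5, -0.4, 0.7]
gripper_width: 0.002
grasp_force: 0.0
```

Call:
play_rows(
  commands=[
    [-20, 30, 0, 0, 0, 0],
    [-20, 30, 0, 0, 0, 0],
    [-20, 30, 0, 0, 0, 0],
    [-20, 30, 0, 0, 0, 0],
    [0, 30, 0, 0, 0, 0],
  ],
)

```text
time: 10.42
tool_pos: [0.4718, -0.2673, 0.2195]
tool_rot: [0.0, 1.0, 0.02, 0.0]
contact_force: [1.8, 0.6, 0.7]
gripper_width: -0.001
grasp_force: 0.0
```

```bash
python3 -c "
from h import *
loc()
s=cam('scene');t=cam('top')
for x in [(-.032,-.0955,.14),(-.056,-.0955,.14),(.046,-.085,.12)]:
  u=proj(t,np.r_[O+M@np.array(x[:2]),x[2]]); print(x,u,400+(u[0]-345)*8,(u[1]-165)*8)
a=s['image'][190:225,300:340,::-1];b=t['image'][165:225,345:395,::-1]
cv2.imwrite('pics/crop8.png',np.hstack([cv2.resize(a,(400,480),interpolation=cv2.INTER_CUBIC),cv2.resize(b,(400,480),interpolation=cv2.INTER_CUBIC)]))"
```

```text
t 10.42 local mm [-187.8 -246.4  219.5] toolx [0.999 0.04  0.001] toolz [ 0.001 -0.    -1.   ] F [1.8 0.6 0.7]
(-0.032, -0.0955, 0.14) (np.float64(376.28054218403145), np.float64(195.87817968332175)) 650.2443374722516 247.02543746657398
(-0.056, -0.0955, 0.14) (np.float64(376.6540927113431), np.float64(205.43347653128484)) 653.2327416907447 323.4678122502787
(0.046, -0.085, 0.12) (np.float64(369.81748841250595), np.float64(167.44607045398396)) 598.5399073000476 19.56856363187171
```

View pics/crop8.png

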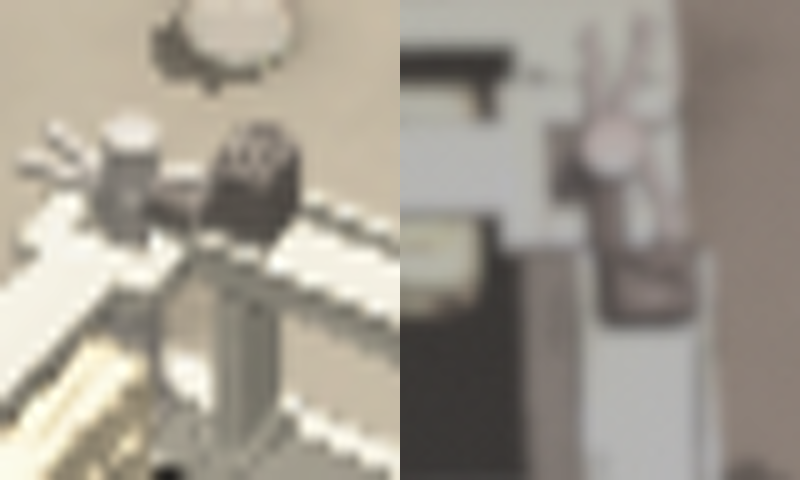

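The grip sits at crop rows 245–325, where 247–323 was predicted for fully home. The leg tip shows beyond the post at crop (590,25), the bow is round the post, and the bar is down.

```bash
python3 -c "
from plant import manip
print(manip.job_done())"
```

```text
the job is handed in; nothing more can be done
None
```

The job is handed in: the bar is fully down with its fork round the post, and the R-clip is pushed fully home against its stop with the bow sprung over; in the pictures the box had not visibly moved, but I did not measure the box or bystanders, and no verdict came back.

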